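# Mount the cuvette carriage on the photometer's dovetail rail

### The job

Slide the loose cuvette carriage onto the dovetail rail from the rail's open end, with its side knob on the side away from the robot, and push it fully home against the stop, gently. Then turn its side knob clockwise until the carriage is clamped firmly on the rail. Leave the carriage there, let go of it, and leave the other glassware and boxes alone.

Things in the scene. Friction and masses are not known exactly. Their poses are not given: they have to be found in the camera images.
- rail: Fixed photometer bench: foot 60 mm wide, 12 high; on it a steel dovetail bar 240 mm long; white lamp housing 130x110x85 high at x=+170..+300. Origin on the bench under the bar's middle, x along the bar; -y is the side away from the robot. Dovetail: 24 mm wide at the neck (z=24), 40 at the flat top (z=38), flanks 30 deg from vertical. Carriages go on at the open -x end, moving to +x.
- rail_entry (a point): Middle of the bar's open end, at top height (rail x=-120 mm, z=38 mm). The first 12 mm of the bar taper: the very end is 2.5 mm narrower on each side and 2.5 mm lower on top. Axes as the rail's.
- pin (a joint): Small steel contact pin (8 mm across) in the stop, a dark steel block 20 mm long, 56 wide, 50 high, clamped over the bar; its face is somewhere 30 to 70 mm past the bar's middle towards the lamp (not measured: feel or look for it). The pin sticks 4 mm out of that face towards the entry, springs with under 1 N. Value: metres pushed in; 0.004 = flush, carriage home. The block is rigid: over 30 N damages it.
- carriage: Loose aluminium carriage, 0.4 to 0.7 kg, standing on its jaws. Origin: centre of the underside; x along its channel, +x end goes on first. Plate 70 mm long (x), 64 wide, top at z=23. On it at the centre a grey post to grip, 24 (x) x 30 (y) mm, z=23..73. An ear (44 mm in x, z=8..23) reaches to y=-88 and carries the knob. Centre of mass near below the post.
- carriage_front (a point): Middle of the carriage's leading (+x) end at underside height, 35 mm ahead of its origin; at home it meets the stop's face. The dovetail channel opens here: roof 13 mm above the underside, 1.2 mm play each side of the bar. Riding on the bar, the underside is 25 mm above the bench (up to 2 mm more when lifted).
- post_top (a point): Centre of the top of the post on the carriage, 73 mm above the carriage underside.
- knob_grip (a point): Point on the vertical axis of the black clamp knob at gripping height: 54 mm above the carriage underside, carriage x=0, y=-66 mm. The knob: disc 38 mm across, 8 thick, topped by an upright bar 40 mm long, 12 thick, from 31 to 67 mm above the underside. Seen from above, the bar's long direction is this point's y axis turned 0.75 rad counter-clockwise.
- knob (a joint): Knob angle: 0 loose, grows clockwise seen from above, ends at 1.6 rad; starts at 0 to 0.2. At angle q the bar points along the carriage's y axis turned (0.75-q) rad counter-clockwise. Friction 0.12 N m, stays where left. On the rail the shoe begins to press at 0.9 to 1.1 rad, then about 27 N more per rad through a spring: firm from 1.4 rad; the end stop does no harm.
- shoe: Small brass clamp shoe, 20 mm long, in the carriage's -y jaw; the knob pushes it towards the rail's flank. Its origin lies inside the ear near carriage y=-50 mm. If it is out before the carriage is on the rail, the carriage will not go on.
- beaker: Bystander: glass beaker, 70 mm across, 85 mm high. Origin at the centre of its underside.
- jar: Bystander: amber jar, 64 mm across, 80 mm high. Origin at the centre of its underside.
- cuvette_box: Bystander: white box with blue lid, 92 x 62 x 47 mm high. Origin at the centre of its underside.

How it is judged:
By the outcome, as a careful person would: the job done as asked, in the order asked, and still so for the second after the job is handed in, with the robot touching nothing.
It also fails if it takes over 72 s, if anything falls off the work surface, if the arm or the gripper's body presses on something with over 40 N, if the wrist force passes 120 N, or if a joint passes its speed limit or range.

### The arm

A 6-joint arm with a two-finger parallel gripper is mounted at the origin on the work surface. World frame = base frame: x ahead of the robot, y to its left, z up, the work surface at z = 0. Lengths are in mm, angles in rad, forces in N, time in s.
With the tool pointing down it reaches from about 225 to 875 mm from the base axis. Payload 3.4 kg.
Tool frame: the origin (TCP) lies midway between the tips of the shut fingers; the grasp point (between the pads) lies 19 mm behind it; x points along the fingers, y is the direction in which the jaws open and shut, and the axes are right-handed (so a half turn about x gives the same grasp; the last joint's range is limited). The gripper opens to 85 mm and grips with 20 to 120 N. Pads are 22 mm wide; open, the fingers measure 114 mm over their backs; the gripper's body (76 mm by 85 mm) begins 54 mm behind the grasp point. The pads swing forward as they close: fully open they stand 13 mm farther back than shut.
Start: joints at [1.184, 0.276, 1.505, -0, 1.361, -0.121], TCP at [151.057, 554.837, 231.328] pointing down, gripper open.
Joint ranges: [-2.89, 2.89], [-0.75, 2.08], [0.22, 2.7], [-1.18, 4.32], [0.11, 2.71], [-2.7, 2.7]. Speed limits (rad/s): [2.57, 2.57, 3.14, 3.14, 3.14, 3.14].

### API

Orientations are given as [roll, pitch, yaw] about the fixed x, y, z axes, in that order (R = Rz(yaw) Ry(pitch) Rx(roll)).
In Python, from plant import bot, viewer gives the robot as it stands. The module is installed in compiled form; this text tells all that it offers.
- The arm moves only by the shell command python3 -m jog 'ROWS'. ROWS is JSON, a list of rows, each an object with "gripper": the closure, from 0 (fully open) to 1 (shut); "delta_pos": the shift along the tool's x, y, z in cm, a list of three; "yaw": the turn about the tool's x in degrees. A call has 1 to 10 rows; each row is the pose to reach, as a shift and turn from the pose measured when the call began, along the tool's axes at that moment; what a row does not reach only later rows make up. A row lasts 1/8 s, in which the tool goes at most 62.5 mm and 10.7 degrees, less where a joint would pass 70% of its speed; a pose out of reach is approached as far as the arm can. A call with a gripper value outside its range is refused whole. The fingers move at their own pace and stop on an object; the grip force is fixed at half the most. Time passes only in rows, so rows that repeat a pose let the fingers close. It gives the time, the measured TCP pose, the force and the opening at its end, in the units of the state.
- bot.state(): the state, without advancing time (a new reading comes with each control period).
- viewer.camera(name): name is "scene" or "side" or "wrist"; returns a dict with "image" (400x640x3 uint8, red, green, blue), "depth" (400x640 float32, mm along the optical axis (not along the pixel's ray), 0 where there is no reading), "vfov" (degrees; the focal length in pixels is half the picture's height over the tangent of half this angle, whatever the lens; pixels are square), "cx", "cy" (the principal point, pixels), "R" (3x3) and "t" (3): a world point X has camera coordinates R X + t. Camera axes: x right, y down, z forward; pixel columns grow to the right and rows downward; lengths in mm; the calibration is good to about 2 mm. A picture is of the moment at which its call begins.
- bot.hand_in(): hands the job in, once; it reports no verdict.
The state is a dict: "t": time; "qpos": joint angles; "dq": joint speeds; "joint_efforts": joint torques, N m; "tcp_pos": TCP position; "orientation": TCP orientation; "contact_force": force on the tool from outside, world axes, zero at the start; "ft_torque": the same for the moment, N m; "width": opening from 0.0 (shut) to 1.0 (fully open).
Only numpy, scipy, OpenCV 4.12 (cv2) and the standard library are available. Lean on these libraries where they do the work, as an engineer would, in place of code of your own. Each camera call takes 0.05 s, during which the arm holds its last target. There are 200 camera calls.

## Working session

There is one attempt and no reset: what is moved stays moved. The work goes in short steps, Python scripts to look and compute and a shell command to move; the robot and the scene stay as the last step left them, time stands still between calls to the robot, and variables do not carry over. Pictures are saved under pics/ and viewed, about 8 in all and at most 12, crops included, and the job is handed in when it is done.

```bash
mkdir -p pics; ls; cat > h.py <<'E'
import numpy as np, cv2
from plant import bot, viewer
def cam(n,save=None):
    c=viewer.camera(n)
    c['f']=200/np.tan(np.radians(c['vfov'])/2)
    if save: cv2.imwrite(f'pics/{save}.png',c['image'][:,:,::-1])
    return c
def pts(c):
    v,u=np.mgrid[0:400,0:640]; d=c['depth']
    P=np.stack([(u-c['cx'])/c['f']*d,(v-c['cy'])/c['f']*d,d],-1)
    return (P-c['t'])@np.asarray(c['R'])   # R^T(P-t)
def ray(c,u,v,z):
    R=np.asarray(c['R']); o=-R.T@c['t']; d=R.T@np.array([(u-c['cx'])/c['f'],(v-c['cy'])/c['f'],1])
    return o+d*(z-o[2])/d[2]
def proj(c,X):
    p=np.asarray(c['R'])@X+c['t']; return p[:2]/p[2]*c['f']+[c['cx'],c['cy']]
E
python3 - <<'E'
from h import *
s=bot.state(); print(s)
ims=[]
for n in ['scene','side']:
    c=cam(n,n+'0'); print(n,c['vfov'],-np.asarray(c['R']).T@c['t'])
    np.savez('/tmp/'+n,**c)
    ims.append(c['image'])
E
```

```text
pics
{'t': 0.0, 'qpos': array([ 1.18398822e+00,  2.76571321e-01,  1.50616029e+00,  4.06323050e-05,
        1.36070252e+00, -1.21016638e-01]), 'dq': array([ 2.44818238e-04, -1.94268370e-03,  1.84248917e-03,  8.42126379e-04,
       -1.64330630e-03,  3.34571241e-05]), 'joint_efforts': array([-1.89178507e-03, -4.16754842e+01, -2.45801747e+01, -3.77747847e-04,
        1.10471903e-02,  4.82787527e-06]), 'tcp_pos': array([150.83065747, 554.30131455, 230.44239952]), 'orientation': array([-1.71338101,  1.56895442, -1.97918099]), 'contact_force': array([ 0.33958407,  0.18072365, -0.81555898]), 'ft_torque': array([-0.01660861,  0.01501188,  0.05661057]), 'width': 0.9993660772407194}
scene 57.35323808609165 [ 771.70984186 -373.06106056  599.98348398]
side 53.13738079463308 [ 380.87670552 -542.66766766  613.06178877]
```

View pics/scene0.png

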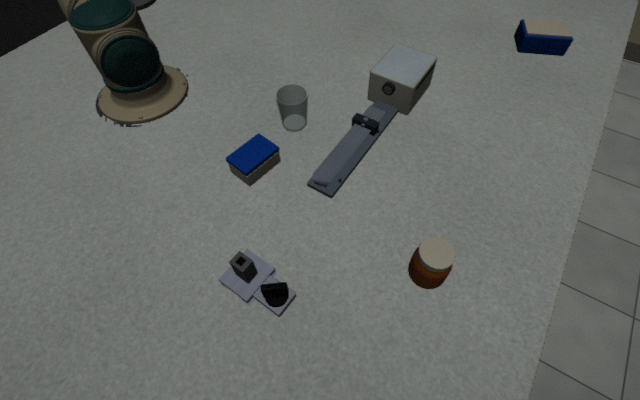

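View pics/side0.png

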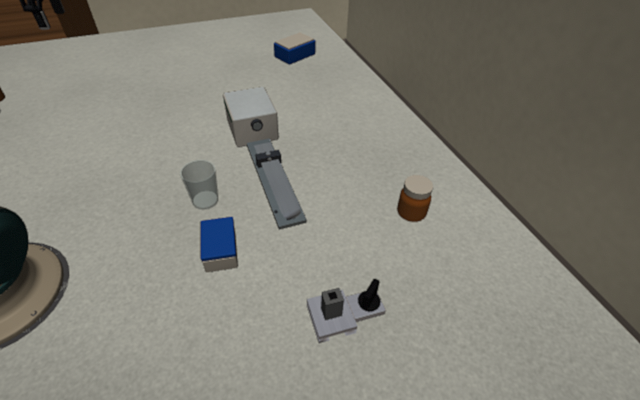

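```bash
python3 - <<'E'
from h import *
for n in ['scene','side']:
    c=dict(np.load(f'/tmp/{n}.npz')); P=pts(c); ok=c['depth']>0
    def reg(poly):
        m=np.zeros((400,640),np.uint8); cv2.fillPoly(m,[np.array(poly)],1); return (m>0)&ok
    if n=='scene':
        car=reg([(205,240),(310,240),(310,325),(205,325)]); rail=reg([(300,200),(300,180),(380,95),(410,105),(340,205)])
    else:
        car=reg([(295,270),(395,270),(395,345),(295,345)]); rail=reg([(240,140),(280,140),(310,225),(270,230)])
    def rect(m,t):
        q=P[m][:,:2].astype(np.float32)
        if len(q)<5: print(n,t,len(q));return
        print(n,t,len(q),P[m].mean(0).round(1),[np.round(x,1) for x in cv2.minAreaRect(q)])
    z=P[...,2]
    rect(car&(z>66)&(z<80),'post top/knob top')
    g=c['image'].max(2)
    rect(car&(z>70)&(z<80)&(g>45),'post')
    rect(car&(z>60)&(z<70)&(g<35),'knobbar')
    rect(car&(z>18)&(z<27),'plate')
    rect(rail&(z>36)&(z<40),'bar'); rect(rail&(z>10)&(z<14),'foot'); rect(rail&(z>47)&(z<53),'stop')
    print(np.histogram(z[rail],bins=np.arange(-4,60,4))); print(np.histogram(z[car],bins=np.arange(-4,84,4)))
E
cat > crop.py <<'E'
import cv2
a=cv2.imread('pics/scene0.png')[225:325,195:315]; b=cv2.imread('pics/side0.png')[265:345,290:400]; d=cv2.imread('pics/scene0.png')[90:200,295:415]
r=lambda i:cv2.convertScaleAbs(cv2.resize(i,(390,290),interpolation=cv2.INTER_CUBIC),alpha=1.6)
e=cv2.imread('pics/side0.png')[135:230,230:330]
cv2.imwrite('pics/crop.png',cv2.vconcat([cv2.hconcat([r(a),r(b)]),cv2.hconcat([r(d),r(e)])]))
E
python3 crop.py
```

```text
scene post top/knob top 388 [ 545.2 -243.5   70.6] [array([ 561.3, -244.8]), array([27.2, 96.7]), np.float64(87.6)]
scene post 177 [ 528.5 -241.8   72.1] [array([ 528.5, -241.7]), array([23.8, 29.7]), np.float64(85.8)]
scene knobbar 242 [ 584.  -247.6   65.4] [array([ 564.4, -247.3]), array([95.9, 27.9]), np.float64(0.1)]
scene plate 1486 [ 549.4 -246.7   22.1] [array([ 556.3, -243.5]), array([ 70.4, 121.6]), np.float64(86.1)]
scene bar 1381 [535.5  80.5  37.6] [array([539.4,  95.4]), array([241.7,  48.2]), np.float64(88.8)]
scene foot 1050 [551.2 116.5  11.7] [array([545.1, 121.1]), array([293.5,  78.2]), np.float64(88.8)]
scene stop 149 [543.5 155.9  49.6] [array([542.6, 155.6]), array([23.3, 44.4]), np.float64(89.6)]
(array([1139,  617,  102,  828,  392,   45,   53,   55,   68,  157, 1381,
         37,   43,  132,   11]), array([-4,  0,  4,  8, 12, 16, 20, 24, 28, 32, 36, 40, 44, 48, 52, 56]))
(array([5027, 1370,   19,   37,   61,   88, 1353,   80,  168,   36,   49,
         44,   43,   50,   46,   57,   61,  190,  141,  150,    0]), array([-4,  0,  4,  8, 12, 16, 20, 24, 28, 32, 
[... 503 characters left out ...]
3  74.3  38. ] [array([538.6,  93.5]), array([ 54.1, 241.2]), np.float64(2.1)]
side foot 785 [524.2  93.   12. ] [array([534.8, 119.5]), array([ 71.8, 295.3]), np.float64(0.9)]
side stop 153 [537.6 153.5  50. ] [array([537.6, 153.9]), array([25. , 55.8]), np.float64(86.8)]
(array([ 557,  578,   77,  450,  451,   18,   12,   21,   22,   83, 1168,
         69,   43,  135,   15]), array([-4,  0,  4,  8, 12, 16, 20, 24, 28, 32, 36, 40, 44, 48, 52, 56]))
(array([2599, 2268,   44,   51,   84,  102, 1224,  224,  189,   59,   43,
         50,   37,   54,   44,   42,   53,  178,   66,  232,    0]), array([-4,  0,  4,  8, 12, 16, 20, 24, 28, 32, 36, 40, 44, 48, 52, 56, 60,
       64, 68, 72, 76, 80]))
```

View pics/crop.png

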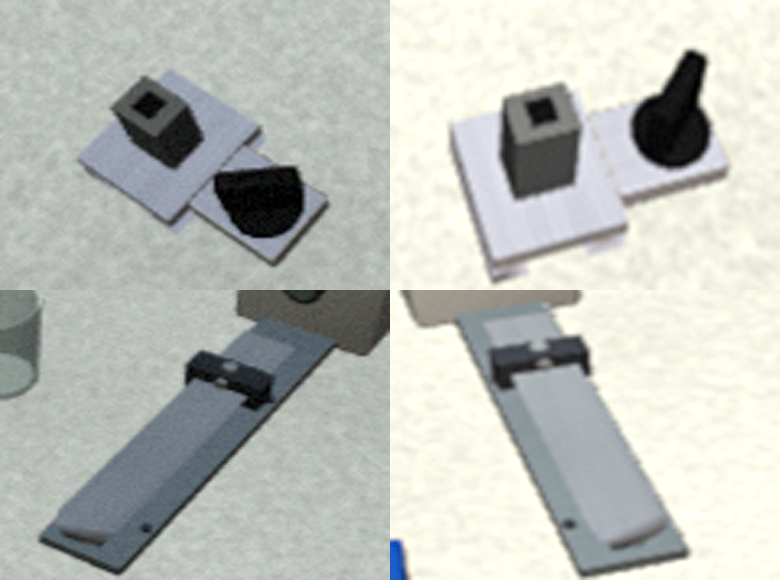

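```bash
cat > rail.py <<'E'
from h import *
import sys
def railfit(c,zlo=36.5,zhi=39.5):
    P=pts(c).reshape(-1,3); P=P[(P[:,2]>zlo)&(P[:,2]<zhi)&(abs(P[:,0]-537)<40)&(P[:,1]>-40)&(P[:,1]<138)]
    ys=[];L=[];H=[]
    for y in np.arange(-10,136,6):
        q=np.sort(P[abs(P[:,1]-y)<3][:,0])
        if len(q)>10: ys.append(y);L.append(np.percentile(q,3));H.append(np.percentile(q,97))
    print('lo',np.polyfit(ys,L,1),'hi',np.polyfit(ys,H,1),'w',np.median(np.array(H)-L),'x at y=0,140',[np.polyval((np.polyfit(ys,L,1)+np.polyfit(ys,H,1))/2,y) for y in (0,140)],'ymin',P[:,1].min())
if __name__=='__main__':
    for n in ['scene','side']:
        c=dict(np.load(f'/tmp/{n}.npz')); railfit(c)
        P=pts(c).reshape(-1,3); f=P[(P[:,2]>10)&(P[:,2]<14)&(abs(P[:,0]-537)<45)&(P[:,1]>-60)&(P[:,1]<180)]
        print('foot ymin',np.percentile(f[:,1],1))
        e=[f[abs(f[:,1]-y)<4][:,0].max() for y in range(-20,150,8)];print('foot hi',np.polyfit(range(-20,150,8),e,1))
        s=P[(P[:,2]>20)&(P[:,2]<48)&(abs(P[:,0]-537)<30)&(P[:,1]>130)&(P[:,1]<160)]
        s=s[(abs(s[:,0]-540)>22)|(s[:,2]>41)]; print('stop face y',np.percentile(s[:,1],[5,25,50,75]), len(s))
        s=P[(P[:,2]>48)&(P[:,2]<52)&(abs(P[:,0]-537)<40)&(P[:,1]>120)&(P[:,1]<180)]; print('stop top',np.percentile(s[:,1],[2,98]),np.percentile(s[:,0],[2,98]))
    s=bot.state();
    from scipy.spatial.transform import Rotation as R
    print(R.from_euler('xyz',s['orientation']).as_matrix().round(3))
E
python3 rail.py
```

```text
lo [1.30214524e-02 5.15861541e+02] hi [1.58497005e-02 5.52375077e+02] w 36.35518264937161 x at y=0,140 [np.float64(534.1183092483876), np.float64(536.1392899497113)] ymin -25.5074126147149
foot ymin -24.696636237110898
foot hi [1.51217089e-02 5.63924318e+02]
stop face y [141.956999   147.27923118 148.0607267  149.2657905 ] 101
stop top [147.12319126 166.65713885] [510.90616318 564.07264579]
lo [2.18601510e-02 5.16811926e+02] hi [1.99114614e-02 5.53226280e+02] w 36.63238614155762 x at y=0,140 [np.float64(535.0191030535088), np.float64(537.9431159244745)] ymin -27.117930625942826
foot ymin -26.146857933373642
foot hi [3.18402196e-03 5.62996417e+02]
stop face y [142.40357076 145.08929394 146.27428422 147.09986224] 100
stop top [144.75361711 164.7821342 ] [510.83772341 564.61766774]
[[-0.001  0.263  0.965]
 [-0.002  0.965 -0.263]
 [-1.    -0.002 -0.   ]]
```

```bash
python3 -m jog '[{"gripper":0,"delta_pos":[0,-67,57.4],"yaw":-11.6},{"gripper":0,"delta_pos":[0,-67,57.4],"yaw":-11.6},{"gripper":0,"delta_pos":[0,-67,57.4],"yaw":-11.6},{"gripper":0,"delta_pos":[0,-67,57.4],"yaw":-11.6},{"gripper":0,"delta_pos":[0,-67,57.4],"yaw":-11.6},{"gripper":0,"delta_pos":[0,-67,57.4],"yaw":-11.6},{"gripper":0,"delta_pos":[0,-67,57.4],"yaw":-11.6},{"gripper":0,"delta_pos":[0,-67,57.4],"yaw":-11.6},{"gripper":0,"delta_pos":[0,-67,57.4],"yaw":-11.6},{"gripper":0,"delta_pos":[0,-67,57.4],"yaw":-11.6}]'
cat >> h.py <<'E'
def togo(x,y,z,ang):
    "tool-frame delta (cm) and yaw (deg) to bring TCP to x,y,z with tool y at world angle ang (deg)"
    from scipy.spatial.transform import Rotation as R
    s=bot.state(); M=R.from_euler('xyz',s['orientation']).as_matrix()
    d=M.T@(np.array([x,y,z])-s['tcp_pos'])/10; a=np.degrees(np.arctan2(M[1,1],M[0,1]))
    print('t',round(s['t'],2),'tcp',s['tcp_pos'].round(1),'ang',round(a,2),'down',M[:,0].round(3),'F',s['contact_force'].round(1),'T',s['ft_torque'].round(2),'w',round(s['width'],3),'| delta',d.round(2),'yaw',round(-(ang-a+180)%360-180 if False else ((a-ang+180)%360-180),2))
E
python3 -c "
from h import *
togo(528.7,-243,230,86.3)"
```

```text
t: 1.35
tcp_pos: [418.8, -12.0, 231.4]
orientation: [-1.732, 1.57, -1.796]
contact_force: [0.6, 1.5, 1.0]
width: 0.999
t 1.35 tcp [418.8 -12.  231.4] ang 86.33 down [-0.    -0.001 -1.   ] F [0.6 1.5 1. ] T [ 0.04 -0.02  0.03] w 0.999 | delta [  0.16 -22.35  12.44] yaw 0.03
```

```bash
python3 -m jog '[{"gripper":0,"delta_pos":[4,-22.35,12.45],"yaw":0},{"gripper":0,"delta_pos":[4,-22.35,12.45],"yaw":0},{"gripper":0,"delta_pos":[4,-22.35,12.45],"yaw":0},{"gripper":0,"delta_pos":[4,-22.35,12.45],"yaw":0},{"gripper":0,"delta_pos":[4,-22.35,12.45],"yaw":0},{"gripper":0,"delta_pos":[4,-22.35,12.45],"yaw":0},{"gripper":0,"delta_pos":[4,-22.35,12.45],"yaw":0},{"gripper":0,"delta_pos":[4,-22.35,12.45],"yaw":0}]'
python3 - <<'E'
from h import *
c=cam('wrist','w1'); print(c['vfov'],-np.asarray(c['R']).T@c['t'],np.asarray(c['R']).round(2).tolist())
P=pts(c).reshape(-1,3); 
for lo,hi,t in [(71,75,'post'),(21.5,24.5,'plate'),(64,69,'knob')]:
    m=(P[:,2]>lo)&(P[:,2]<hi)&(abs(P[:,0]-550)<90)&(abs(P[:,1]+243)<60)&(c['depth'].reshape(-1)>0)
    if t=='post': m&=P[:,0]<560
    if t=='knob': m&=P[:,0]>560
    if m.sum()>5: print(t,m.sum(),P[m].mean(0).round(1),cv2.minAreaRect(P[m][:,:2].astype(np.float32)))
togo(528.7,-243,54,86.3)
E
```

```text
t: 2.35
tcp_pos: [528.4, -241.5, 192.3]
orientation: [-1.263, 1.57, -1.325]
contact_force: [0.4, 0.3, 0.4]
width: 0.999
65.77700841515814 [ 457.29898421 -238.43261711  333.5476942 ] [[0.06, 1.0, -0.0], [0.96, -0.06, 0.28], [0.28, -0.02, -0.96]]
post 727 [ 527.8 -245.7   71.9] ((527.455810546875, -245.7313232421875), (23.12546730041504, 29.570634841918945), 86.29398345947266)
plate 2257 [ 536.  -246.1   22.1] ((555.0916748046875, -247.59983825683594), (69.84925079345703, 118.59705352783203), 86.02774810791016)
knob 397 [ 593.2 -249.9   65.4] ((593.4475708007812, -249.51158142089844), (38.96751022338867, 11.394403457641602), 38.14579391479492)
t 2.4 tcp [ 528.5 -241.7  192.3] ang 86.42 down [ 0.    -0.001 -1.   ] F [-0.6  0.1 -0.7] T [-0.01  0.03 -0.  ] w 0.998 | delta [13.83 -0.11  0.02] yaw 0.12
```

View pics/w1.png

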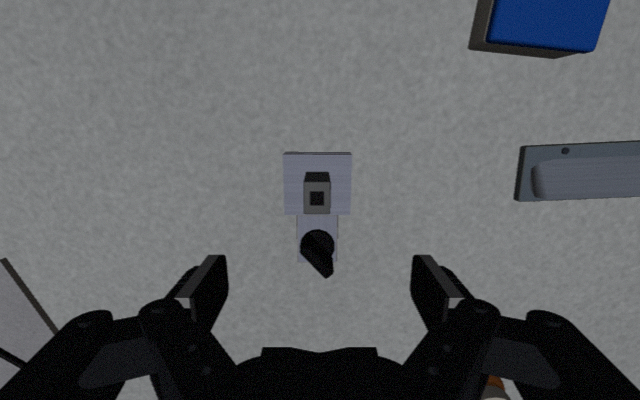

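```bash
python3 -m jog '[{"gripper":0,"delta_pos":[6,-0.3,0],"yaw":0},{"gripper":0,"delta_pos":[12,-0.3,0],"yaw":0},{"gripper":0,"delta_pos":[15.4,-0.3,0],"yaw":0},{"gripper":0,"delta_pos":[15.4,-0.3,0],"yaw":0},{"gripper":0.4,"delta_pos":[15.4,-0.3,0],"yaw":0},{"gripper":1,"delta_pos":[15.4,-0.3,0],"yaw":0},{"gripper":1,"delta_pos":[15.4,-0.3,0],"yaw":0},{"gripper":1,"delta_pos":[15.4,-0.3,0],"yaw":0},{"gripper":1,"delta_pos":[15.4,-0.3,0],"yaw":0},{"gripper":1,"delta_pos":[15.4,-0.3,0],"yaw":0}]'
python3 -c "
from h import *
togo(532.7,-85,120,89)"
```

```text
t: 3.65
tcp_pos: [529.2, -245.2, 39.8]
orientation: [-0.596, 1.568, -0.659]
contact_force: [-0.8, 1.4, 5.6]
width: 0.273
t 3.65 tcp [ 529.2 -245.2   39.8] ang 86.4 down [ 0.003 -0.002 -1.   ] F [-0.8  1.4  5.6] T [ 0.3   0.07 -0.02] w 0.273 | delta [-8.05 15.99 -0.63] yaw -2.6
```

```bash
python3 -m jog '[{"gripper":1,"delta_pos":[-2,0,0],"yaw":0},{"gripper":1,"delta_pos":[-5,0,0],"yaw":0},{"gripper":1,"delta_pos":[-5,4,-0.1],"yaw":-1},{"gripper":1,"delta_pos":[-5,8,-0.3],"yaw":-2},{"gripper":1,"delta_pos":[-5,12,-0.5],"yaw":-2.6},{"gripper":1,"delta_pos":[-5,15,-0.6],"yaw":-2.6},{"gripper":1,"delta_pos":[-5,15,-0.6],"yaw":-2.6},{"gripper":1,"delta_pos":[-5,15,-0.6],"yaw":-2.6},{"gripper":1,"delta_pos":[-5,15,-0.6],"yaw":-2.6}]'
cat > look.py <<'E'
from h import *
import sys
togo(534,-80,90,89)
tag=sys.argv[1]
c=cam('wrist',tag+'w'); np.savez('/tmp/w',**c)
a=cam('scene',tag+'s'); np.savez('/tmp/s',**a)
b=cam('side',tag+'d'); np.savez('/tmp/d',**b)
cv2.imwrite(f'pics/{tag}.png',cv2.convertScaleAbs(np.vstack([cv2.resize(np.hstack([a['image'][60:260,200:520],b['image'][100:300,160:480]])[:,:,::-1],(800,250)),cv2.resize(c['image'][60:300,40:600][:,:,::-1],(800,343))]),alpha=1.5))
E
python3 look.py a
```

```text
t: 4.78
tcp_pos: [532.4, -95.8, 89.2]
orientation: [-0.802, 1.568, -0.821]
contact_force: [-0.4, -0.1, -4.8]
width: 0.274
t 4.78 tcp [532.4 -95.8  89.2] ang 88.95 down [ 0.002 -0.002 -1.   ] F [-0.4 -0.1 -4.8] T [0.04 0.04 0.01] w 0.274 | delta [-0.08  1.58  0.14] yaw -0.05
```

View pics/a.png

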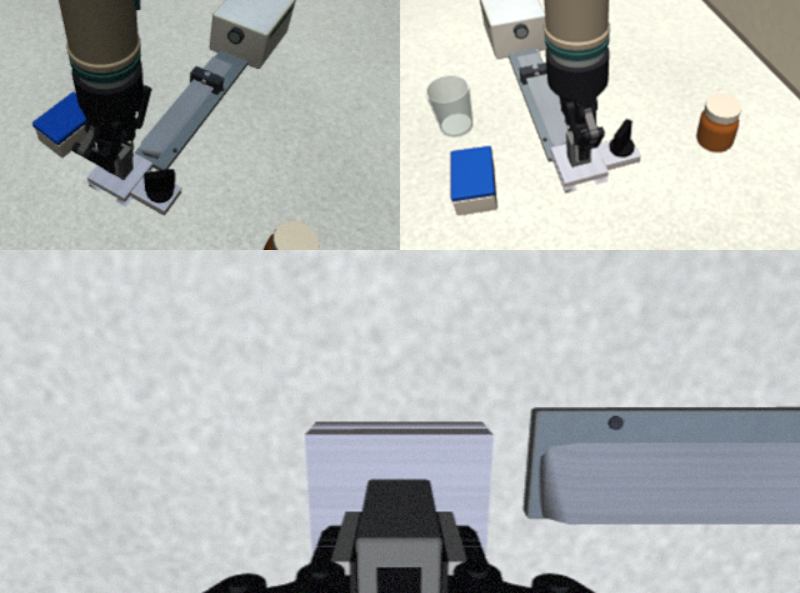

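```bash
cat > meas.py <<'E'
from h import *
def edges(q,ax,bins,w):
    lo=[];hi=[];b=[]
    for v in bins:
        s=q[abs(q[:,ax]-v)<w][:,1-ax]
        if len(s)>4: b.append(v);lo.append(s.min());hi.append(s.max())
    return np.array(b),np.array(lo),np.array(hi)
def rob(b,e):
    p=np.polyfit(b,e,1)
    for _ in range(3):
        r=abs(e-np.polyval(p,b)); k=r<max(1.0,1.5*np.median(r)); p=np.polyfit(b[k],e[k],1)
    return p
def measure(c,zp,yr,cx=532,clear_y=None):
    P=pts(c).reshape(-1,3); P=P[c['depth'].reshape(-1)>0]
    q=P[(abs(P[:,2]-zp)<4)&(abs(P[:,0]-(cx-15))<25)&(abs(P[:,1]-yr)<45)]
    A=np.c_[q[:,:2]-[cx,yr],np.ones(len(q))]; s=np.linalg.lstsq(A,q[:,2],rcond=None)[0]; print('plate top z(cx,cy)',s[2].round(2),'slope x,y',s[:2].round(4))
    b,lo,_=edges(q,1,np.arange(yr-28,yr+29,3),1.5); p=rob(b,lo); print('plate robot-side edge x at yr',np.polyval(p,yr).round(2),'slope',p[0].round(4),'=> centre x',(np.polyval(p,yr)+32).round(2))
    b,lo,hi=edges(q,0,np.arange(cx-30,cx-16,2),1); print('plate y ends',np.median(lo).round(1),np.median(hi).round(1))
    q=P[(abs(P[:,2]-38)<2)&(abs(P[:,0]-535)<30)&(P[:,1]>-10)&(P[:,1]<135)]
    if clear_y: q=q[q[:,1]>clear_y]
    print('bar z',np.median(q[:,2]).round(2),len(q))
    b,lo,hi=edges(q,1,np.arange(q[:,1].min()+3,q[:,1].max()-2,3),1.5); pl=rob(b,lo);ph=rob(b,hi)
    print('bar slopes',pl[0].round(4),ph[0].round(4),'width',np.median(hi-lo).round(1),'centre x at -26,20:',[((np.polyval(pl,y)+np.polyval(ph,y))/2).round(2) for y in(-26,20)])
    f=P[(abs(P[:,2]-12)<2)&(P[:,0]>500)&(P[:,0]<512)&(P[:,1]>-60)]
    if len(f): print('foot end y',np.percentile(f[:,1],.5).round(1),'foot z',np.median(f[:,2]).round(1),'foot robot edge x',np.median(edges(P[(abs(P[:,2]-12)<2)&(abs(P[:,0]-535)<34)&(P[:,1]>-15)],1,np.arange(-10,60,4),2)[1]).round(1))
if __name__=='__main__':
    c=dict(np.load('/tmp/w.npz')); measure(c,72,-96)
E
python3 meas.py
```

```text
plate top z(cx,cy) 71.19 slope x,y [ 0.0045 -0.0019]
plate robot-side edge x at yr 499.18 slope 0.0179 => centre x 531.18
plate y ends -132.0 -62.1
bar z 36.75 9135
bar slopes 0.0189 0.0185 width 39.8 centre x at -26,20: [np.float64(532.94), np.float64(533.8)]
foot end y -27.2 foot z 10.7 foot robot edge x 504.3
```

```bash
python3 -m jog '[{"gripper":1,"delta_pos":[1.2,0,0.03],"yaw":0},{"gripper":1,"delta_pos":[2.34,0,0.03],"yaw":0},{"gripper":1,"delta_pos":[2.34,1,0.03],"yaw":0},{"gripper":1,"delta_pos":[2.34,2.4,0.03],"yaw":0},{"gripper":1,"delta_pos":[2.34,2.4,0.03],"yaw":0},{"gripper":1,"delta_pos":[2.34,2.4,0.03],"yaw":0}]'
python3 look.py b
python3 - <<'E'
from meas import *
measure(dict(np.load('/tmp/w.npz')),48,-72)
togo(533,-72,65.8,88.95)
E
```

```text
t: 5.68
tcp_pos: [533.6, -71.5, 66.3]
orientation: [-0.669, 1.567, -0.687]
contact_force: [0.3, -0.3, -5.7]
width: 0.273
t 5.67 tcp [533.6 -71.5  66.3] ang 89.0 down [ 0.003 -0.003 -1.   ] F [ 0.3 -0.3 -5.7] T [-0.    0.04  0.01] w 0.273 | delta [-2.37 -0.85  0.07] yaw -0.0
plate top z(cx,cy) 48.29 slope x,y [ 0.0093 -0.0026]
plate robot-side edge x at yr 500.46 slope 0.0184 => centre x 532.46
plate y ends -107.7 -38.0
bar z 36.75 11583
bar slopes 0.0179 0.0169 width 39.8 centre x at -26,20: [np.float64(533.02), np.float64(533.82)]
foot end y -26.7 foot z 10.7 foot robot edge x 504.2
t 5.83 tcp [533.4 -72.   66.2] ang 88.93 down [ 0.003 -0.002 -1.   ] F [ 0.6  0.2 -5.3] T [-0.    0.01  0.  ] w 0.272 | delta [ 0.04 -0.   -0.04] yaw -0.02
```

View pics/b.png

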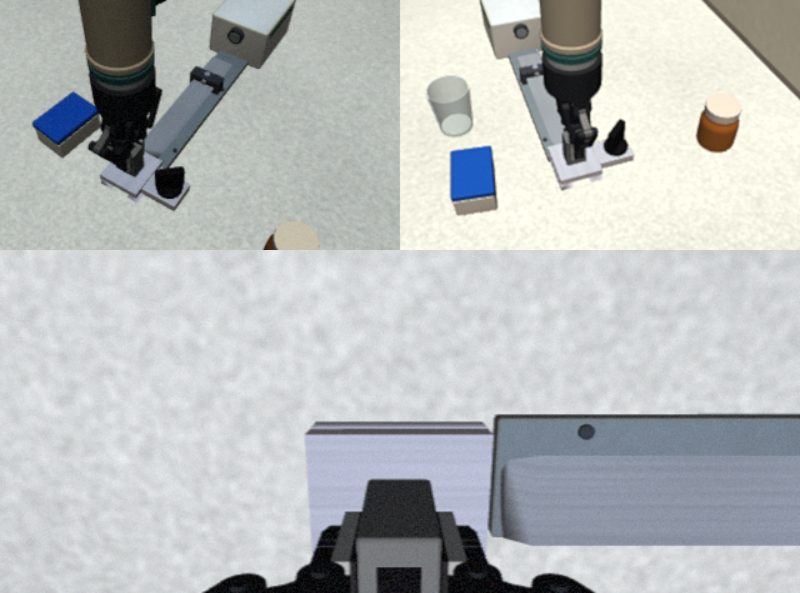

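```bash
python3 -m jog '[{"gripper":1,"delta_pos":[0.04,0.5,-0.02],"yaw":0},{"gripper":1,"delta_pos":[0.04,1.0,-0.02],"yaw":0},{"gripper":1,"delta_pos":[0.04,1.3,-0.02],"yaw":0},{"gripper":1,"delta_pos":[0.04,1.6,-0.02],"yaw":0},{"gripper":1,"delta_pos":[0.04,1.9,-0.02],"yaw":0}]'; python3 -m jog '[{"gripper":1,"delta_pos":[0,0.3,0],"yaw":0},{"gripper":1,"delta_pos":[0,0.6,0],"yaw":0},{"gripper":1,"delta_pos":[0,0.9,0.01],"yaw":0},{"gripper":1,"delta_pos":[0,1.2,0.01],"yaw":0}]';python3 -c "
from h import *
togo(533.4,-35,65.8,89)"
```

```text
t: 6.45
tcp_pos: [533.6, -52.7, 65.7]
orientation: [-0.67, 1.567, -0.689]
contact_force: [-0.3, -0.1, -6.2]
width: 0.275
t: 6.95
tcp_pos: [533.9, -40.5, 65.7]
orientation: [-0.665, 1.567, -0.684]
contact_force: [-0.3, 0.6, -6.8]
width: 0.275
t 6.95 tcp [533.9 -40.5  65.7] ang 88.94 down [ 0.003 -0.002 -1.   ] F [-0.3  0.6 -6.8] T [-0.    0.04 -0.  ] w 0.275 | delta [-0.01  0.55 -0.06] yaw -0.06
```

```bash
python3 -m jog '[{"gripper":1,"delta_pos":[0,0.8,0],"yaw":0},{"gripper":1,"delta_pos":[0,1.6,0],"yaw":0},{"gripper":1,"delta_pos":[0,2.4,0],"yaw":0},{"gripper":1,"delta_pos":[0,3.2,0],"yaw":0},{"gripper":1,"delta_pos":[0,4,0],"yaw":0},{"gripper":1,"delta_pos":[0,4.8,0],"yaw":0},{"gripper":1,"delta_pos":[0,5.6,0],"yaw":0},{"gripper":1,"delta_pos":[0,6.4,0],"yaw":0}]'; python3 - <<'E'
from meas import *
c=cam('wrist'); y=bot.state()['tcp_pos'][1]; measure(c,48,y,clear_y=y+45); togo(534.5,100,65.8,89)
E
```

```text
t: 7.95
tcp_pos: [535.1, 24.0, 65.5]
orientation: [-0.662, 1.567, -0.68]
contact_force: [0.6, -1.2, -5.5]
width: 0.272
plate top z(cx,cy) 47.48 slope x,y [ 0.0049 -0.0018]
plate robot-side edge x at yr 502.01 slope 0.0173 => centre x 534.01
plate y ends -12.3 57.5
bar z 36.75 6017
bar slopes 0.0183 0.0006 width 40.2 centre x at -26,20: [np.float64(533.89), np.float64(534.33)]
foot end y -26.7 foot z 10.7 foot robot edge x 504.3
t 8.0 tcp [535.1  25.   65.5] ang 88.95 down [ 0.003 -0.001 -1.   ] F [-0.2  1.9 -5.5] T [0.1  0.04 0.02] w 0.269 | delta [-0.04  7.5  -0.19] yaw -0.05
```

```bash
python3 -m jog '[{"gripper":1,"delta_pos":[0,0.8,-0.01],"yaw":0},{"gripper":1,"delta_pos":[0,1.6,-0.02],"yaw":0},{"gripper":1,"delta_pos":[0,2.4,-0.02],"yaw":0},{"gripper":1,"delta_pos":[0,3.2,-0.03],"yaw":0},{"gripper":1,"delta_pos":[0,4,-0.03],"yaw":0},{"gripper":1,"delta_pos":[0,4.8,-0.04],"yaw":0},{"gripper":1,"delta_pos":[0,5.6,-0.04],"yaw":0},{"gripper":1,"delta_pos":[0,6.4,-0.05],"yaw":0},{"gripper":1,"delta_pos":[0,6.4,-0.05],"yaw":0}]'; python3 - <<'E'
from h import *
c=cam('wrist','h1'); P=pts(c).reshape(-1,3); P=P[c['depth'].reshape(-1)>0]
q=P[(abs(P[:,2]-47.5)<3)&(P[:,0]>505)&(P[:,0]<518)&(P[:,1]>40)&(P[:,1]<128)]; print('plate y',q[:,1].min(),q[:,1].max())
q=P[(P[:,2]>46)&(P[:,2]<51)&(P[:,0]>508)&(P[:,0]<520)&(P[:,1]>128)&(P[:,1]<190)]; print('stop top y',np.percentile(q[:,1],[1,99]))
togo(535.8,100,65.8,89)
E
```

```text
t: 9.12
tcp_pos: [535.7, 89.6, 65.4]
orientation: [-0.392, 1.568, -0.41]
contact_force: [0.3, -0.5, -5.5]
width: 0.274
plate y 53.18920549166512 123.41228187412248
stop top y [144.1985427  163.72947567]
t 9.18 tcp [535.7  89.2  65.4] ang 88.98 down [ 0.003 -0.002 -1.   ] F [-0.1 -0.5 -6.3] T [0.01 0.05 0.  ] w 0.272 | delta [-0.04  1.08 -0.01] yaw -0.02
```

```bash
python3 -m jog '[{"gripper":1,"delta_pos":[0,0.5,0],"yaw":0},{"gripper":1,"delta_pos":[0,0.9,0],"yaw":0},{"gripper":1,"delta_pos":[0,1.2,0],"yaw":0},{"gripper":1,"delta_pos":[0,1.4,0],"yaw":0},{"gripper":1,"delta_pos":[0,1.5,0],"yaw":0},{"gripper":1,"delta_pos":[0,1.6,0],"yaw":0},{"gripper":1,"delta_pos":[0,1.6,0],"yaw":0}]'; for i in 1 2; do python3 -m jog '[{"gripper":1,"delta_pos":[0,0.1,0],"yaw":0},{"gripper":1,"delta_pos":[0,0.15,0],"yaw":0},{"gripper":1,"delta_pos":[0,0.15,0],"yaw":0}]'|egrep 'tcp|contact'; done
```

```text
t: 10.05
tcp_pos: [536.0, 105.2, 65.4]
orientation: [-0.493, 1.567, -0.511]
contact_force: [0.4, -0.4, -6.4]
width: 0.272
tcp_pos: [536.0, 106.7, 65.4]
contact_force: [-0.6, -0.6, -5.4]
tcp_pos: [536.0, 108.2, 65.4]
contact_force: [0.4, 0.4, -6.6]
```

```bash
for i in 1 2 3; do python3 -m jog '[{"gripper":1,"delta_pos":[0,0.05,0],"yaw":0},{"gripper":1,"delta_pos":[0,0.08,0],"yaw":0},{"gripper":1,"delta_pos":[0,0.08,0],"yaw":0}]'|egrep 'tcp|contact'; done
```

```text
tcp_pos: [536.1, 109.0, 65.4]
contact_force: [-0.1, -0.5, -5.7]
tcp_pos: [536.1, 109.8, 65.4]
contact_force: [0.5, -0.5, -5.9]
tcp_pos: [536.1, 110.6, 65.5]
contact_force: [1.7, -1.1, -5.1]
```

```bash
for i in 1 2 ; do python3 -m jog '[{"gripper":1,"delta_pos":[0,0.05,0],"yaw":0},{"gripper":1,"delta_pos":[0,0.05,0],"yaw":0}]'|egrep 'tcp|contact'; done
```

```text
tcp_pos: [536.1, 110.8, 65.4]
contact_force: [-0.5, -2.2, -4.9]
tcp_pos: [536.1, 110.8, 65.5]
contact_force: [-0.6, -4.3, -4.9]
```

```bash
for i in 1 2 ; do python3 -m jog '[{"gripper":1,"delta_pos":[0.03,0.03,0],"yaw":0},{"gripper":1,"delta_pos":[0.04,0.03,0],"yaw":0}]'|egrep 'tcp|contact'; done
```

```text
tcp_pos: [536.2, 110.8, 65.2]
contact_force: [-1.0, -4.8, -4.1]
tcp_pos: [536.2, 110.8, 64.9]
contact_force: [-0.4, -5.0, -2.3]
```

```bash
python3 -m jog '[{"gripper":1,"delta_pos":[0.02,0,0],"yaw":0},{"gripper":0.7,"delta_pos":[0.02,0,0],"yaw":0},{"gripper":0.5,"delta_pos":[0.02,0,0],"yaw":0},{"gripper":0.5,"delta_pos":[0.02,0,0],"yaw":0},{"gripper":0.5,"delta_pos":[-1,0,0],"yaw":0},{"gripper":0.5,"delta_pos":[-4,0,0],"yaw":0},{"gripper":0.5,"delta_pos":[-8,0,0],"yaw":0},{"gripper":0.5,"delta_pos":[-9,0,0],"yaw":0},{"gripper":0.5,"delta_pos":[-9,0,0],"yaw":0}]'
cat > kn.py <<'E'
from h import *
import sys
c=cam('wrist',sys.argv[1]); P=pts(c).reshape(-1,3); g=c['image'].max(2).reshape(-1); ok=c['depth'].reshape(-1)>0
for lo,hi,x0,x1,t in [(94,99,500,560,'post'),(86,93,575,640,'knob'),(44,49,500,640,'plate')]:
    m=ok&(P[:,2]>lo)&(P[:,2]<hi)&(P[:,0]>x0)&(P[:,0]<x1)&(abs(P[:,1]-110)<50)
    if t=='plate': m&=P[:,1]<143
    if m.sum()>5: print(t,m.sum(),P[m].mean(0).round(1),cv2.minAreaRect(P[m][:,:2].astype(np.float32)))
q=P[ok&(abs(P[:,2]-47)<3)&(P[:,0]>505)&(P[:,0]<518)&(P[:,1]>60)&(P[:,1]<150)]; h=np.sort(q[:,1]);print('plate y',h[0],h[-1],'gap',np.diff(h).max())
q=P[ok&(P[:,2]>46)&(P[:,2]<51)&(P[:,0]>508)&(P[:,0]<520)&(P[:,1]>140)&(P[:,1]<190)]; print('stop top y',np.percentile(q[:,1],[1,99]))
togo(601.5,108,150,132)
E
python3 kn.py k1
```

```text
t: 14.05
tcp_pos: [536.3, 111.4, 155.7]
orientation: [-0.679, 1.564, -0.695]
contact_force: [-0.6, -0.4, 0.8]
width: 0.502
post 1450 [534.4 109.   96.6] ((535.1226806640625, 108.83515167236328), (23.892763137817383, 29.961702346801758), 89.5396728515625)
knob 740 [599.2 107.6  89.9] ((600.3657836914062, 107.86578369140625), (39.8228759765625, 11.960823059082031), 40.7819938659668)
plate 5474 [541.4 108.4  46.6] ((562.9110717773438, 108.06622314453125), (69.67892456054688, 119.58795166015625), 89.12248229980469)
plate y 74.32140911002446 149.9104888766812 gap 0.734315759760662
stop top y [140.12729546 163.67207582]
t 14.1 tcp [535.5 111.3 154.6] ang 89.06 down [ 0.002 -0.004 -1.   ] F [ 1.  -0.1 -0.7] T [-0.01 -0.05  0.03] w 0.501 | delta [ 0.48 -0.22  6.6 ] yaw -42.94
```

View pics/k1.png

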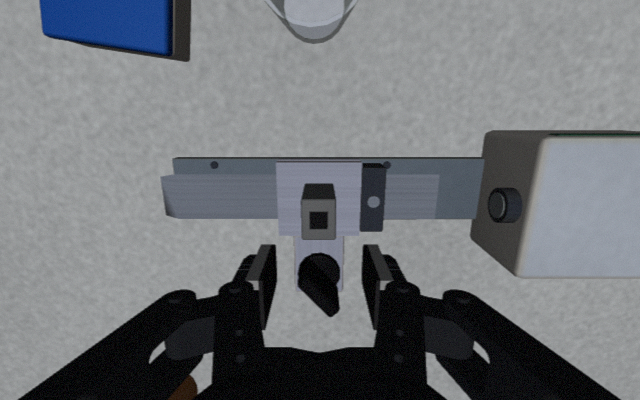

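```bash
python3 -m jog '[{"gripper":0.5,"delta_pos":[0,-0.1,2],"yaw":-10},{"gripper":0.5,"delta_pos":[0,-0.1,5],"yaw":-20},{"gripper":0.5,"delta_pos":[0,-0.1,6.5],"yaw":-30},{"gripper":0.5,"delta_pos":[0,-0.1,6.5],"yaw":-40},{"gripper":0.5,"delta_pos":[0,-0.1,6.5],"yaw":-42},{"gripper":0.5,"delta_pos":[0,-0.1,6.5],"yaw":-42},{"gripper":0.5,"delta_pos":[0,-0.1,6.5],"yaw":-42}]'
python3 -c "
from h import *
togo(601.2,109,62,131); print(bot.state()['qpos'])
c=cam('wrist','k2'); P=pts(c).reshape(-1,3);m=(P[:,2]>86)&(P[:,2]<93)&(abs(P[:,0]-600)<28)&(abs(P[:,1]-108)<28)&(c['image'].max(2).reshape(-1)<70)
print(P[m].mean(0),cv2.minAreaRect(P[m][:,:2].astype(np.float32)))"
```

```text
t: 14.98
tcp_pos: [600.1, 109.2, 154.4]
orientation: [-1.886, 1.566, -1.171]
contact_force: [0.3, 0.3, -0.0]
width: 0.497
t 14.97 tcp [600.1 109.2 154.4] ang 130.99 down [ 0.002 -0.004 -1.   ] F [ 0.3  0.3 -0. ] T [ 0.    0.02 -0.04] w 0.497 | delta [ 9.24 -0.05  0.08] yaw -0.01
[ 0.0686731   0.37717503  1.54941722 -0.00477528  1.21346529 -2.21579375]
[600.1003932  106.83488731  90.13545234] ((601.059814453125, 107.51914978027344), (39.266387939453125, 11.41565990447998), 41.340145111083984)
```

View pics/k2.png

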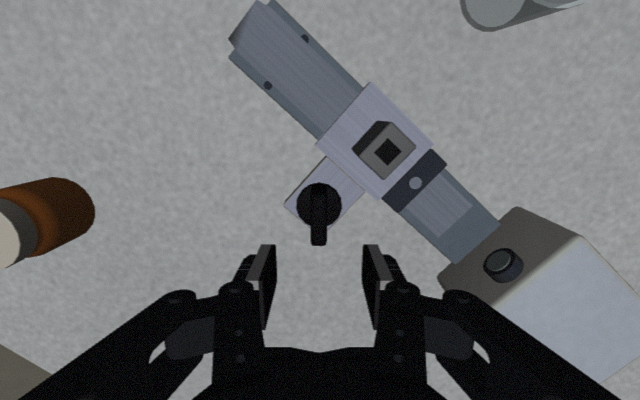

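```bash
python3 -m jog '[{"gripper":0.5,"delta_pos":[4,0,0.1],"yaw":0},{"gripper":0.5,"delta_pos":[7,0,0.1],"yaw":0},{"gripper":0.5,"delta_pos":[9,0,0.1],"yaw":0},{"gripper":0.5,"delta_pos":[9.1,0,0.1],"yaw":0},{"gripper":0.5,"delta_pos":[9.1,0,0.1],"yaw":0},{"gripper":0.7,"delta_pos":[9.1,0,0.1],"yaw":0},{"gripper":1,"delta_pos":[9.1,0,0.1],"yaw":0},{"gripper":1,"delta_pos":[9.1,0,0.1],"yaw":0},{"gripper":1,"delta_pos":[9.1,0,0.1],"yaw":0}]'
python3 -c "
from h import *
togo(601.2,111,62,131)"
```

```text
t: 16.15
tcp_pos: [601.8, 109.7, 64.6]
orientation: [-1.502, 1.565, -0.786]
contact_force: [0.5, 1.3, 5.7]
width: 0.128
t 16.15 tcp [601.8 109.7  64.6] ang 130.99 down [ 0.004 -0.004 -1.   ] F [0.5 1.3 5.7] T [ 0.15  0.21 -0.06] w 0.128 | delta [0.26 0.14 0.04] yaw -0.01
```

```bash
for i in 1 2; do python3 -m jog '[{"gripper":1,"delta_pos":[-0.03,0.04,0.035],"yaw":0},{"gripper":1,"delta_pos":[-0.03,0.04,0.035],"yaw":0}]'|egrep 'tcp|contact'; done
```

```text
tcp_pos: [601.7, 109.9, 64.8]
contact_force: [-1.1, -0.5, 2.3]
tcp_pos: [601.7, 109.9, 64.8]
contact_force: [-0.7, -2.4, 0.5]
```

```bash
python3 -m jog '[{"gripper":1,"delta_pos":[0,0.05,0.045],"yaw":0},{"gripper":1,"delta_pos":[0,0.05,0.045],"yaw":0}]'|egrep 'tcp|contact';python3 -m jog '[{"gripper":1,"delta_pos":[0,0.04,0.035],"yaw":5},{"gripper":1,"delta_pos":[0,0.04,0.035],"yaw":12},{"gripper":1,"delta_pos":[0,0.04,0.035],"yaw":20},{"gripper":1,"delta_pos":[0,0.04,0.035],"yaw":20}]'
python3 -c "
from h import *
togo(601.2,111,62,41)"
```

```text
tcp_pos: [601.8, 110.0, 64.8]
contact_force: [-0.5, -4.8, 1.7]
t: 17.4
tcp_pos: [602.2, 110.5, 64.9]
orientation: [-1.341, 1.563, -0.972]
contact_force: [1.4, -3.7, -0.0]
width: 0.127
t 17.4 tcp [602.2 110.5  64.9] ang 111.13 down [ 0.004 -0.006 -1.   ] F [ 1.4 -3.7 -0. ] T [-0.47 -0.14  0.01] w 0.127 | delta [ 0.29  0.08 -0.07] yaw 70.13
```

```bash
python3 -m jog '[{"gripper":1,"delta_pos":[0,0.03,0],"yaw":8},{"gripper":1,"delta_pos":[0,0.03,0],"yaw":16},{"gripper":1,"delta_pos":[0,0.03,0],"yaw":24},{"gripper":1,"delta_pos":[0,0.03,0],"yaw":30},{"gripper":1,"delta_pos":[0,0.03,0],"yaw":30}]'
python3 -c "
from h import *
togo(601.2,111,62,41)"
```

```text
t: 18.02
tcp_pos: [602.2, 110.5, 64.9]
orientation: [-0.83, 1.563, -0.982]
contact_force: [1.2, -4.5, 1.3]
width: 0.13
t 18.02 tcp [602.2 110.5  64.9] ang 81.28 down [ 0.005 -0.007 -1.   ] F [ 1.2 -4.5  1.3] T [-0.71  0.04 -0.12] w 0.13 | delta [ 0.29  0.04 -0.11] yaw 40.28
```

```bash
python3 -m jog '[{"gripper":1,"delta_pos":[0,0.01,0],"yaw":7},{"gripper":1,"delta_pos":[0,0.01,0],"yaw":14},{"gripper":1,"delta_pos":[0,0.01,0],"yaw":21},{"gripper":1,"delta_pos":[0,0.01,0],"yaw":28},{"gripper":1,"delta_pos":[0,0.01,0],"yaw":34},{"gripper":1,"delta_pos":[0,0.01,0],"yaw":39},{"gripper":1,"delta_pos":[0,0.01,0],"yaw":41},{"gripper":1,"delta_pos":[0,0.01,0],"yaw":41}]'
python3 -c "
from h import *
togo(601.2,111,62,41)"
```

```text
t: 19.02
tcp_pos: [602.5, 110.0, 64.9]
orientation: [-0.153, 1.561, -1.017]
contact_force: [0.3, -5.9, 0.8]
width: 0.129
t 19.02 tcp [602.5 110.   64.9] ang 40.48 down [ 0.005 -0.008 -1.   ] F [ 0.3 -5.9  0.8] T [-0.8   0.    0.23] w 0.129 | delta [ 0.28 -0.03 -0.16] yaw -0.52
```

```bash
python3 -m jog '[{"gripper":0.8,"delta_pos":[0,0,0],"yaw":0},{"gripper":0.5,"delta_pos":[0,0,0],"yaw":0},{"gripper":0.5,"delta_pos":[0,0,0],"yaw":0},{"gripper":0.5,"delta_pos":[0,0,0],"yaw":0},{"gripper":0.5,"delta_pos":[-2,0,0],"yaw":0},{"gripper":0.5,"delta_pos":[-6,0,0],"yaw":0},{"gripper":0.5,"delta_pos":[-9,0,0],"yaw":0},{"gripper":0.5,"delta_pos":[-9,0,0],"yaw":0}]'
python3 -m jog '[{"gripper":0.5,"delta_pos":[-3,0,0],"yaw":-10},{"gripper":0.5,"delta_pos":[-3,0,0],"yaw":-20},{"gripper":0.5,"delta_pos":[-3,0,0],"yaw":-30},{"gripper":0.5,"delta_pos":[-3,-4,-4],"yaw":-40},{"gripper":0.5,"delta_pos":[-3,-4,-4],"yaw":-48.5},{"gripper":0.5,"delta_pos":[-3,-4,-4],"yaw":-48.5},{"gripper":0.5,"delta_pos":[-3,-4,-4],"yaw":-48.5}]'
python3 kn.py f1; python3 look.py f
```

```text
t: 20.02
tcp_pos: [603.8, 111.0, 157.7]
orientation: [0.279, 1.558, -0.585]
contact_force: [-0.0, 0.5, -0.0]
width: 0.499
t: 20.9
tcp_pos: [547.5, 115.7, 186.5]
orientation: [-0.574, 1.558, -0.594]
contact_force: [0.3, 0.1, -1.3]
width: 0.498
post 1166 [535.6 108.5  96.6] ((536.1578979492188, 108.29496002197266), (23.57809066772461, 29.86347007751465), 88.8728256225586)
knob 603 [600.7 107.6  89.9] ((601.849853515625, 107.54393768310547), (11.92572021484375, 39.27093505859375), 40.587867736816406)
plate 4753 [544.  108.7  46.6] ((564.237060546875, 107.78073120117188), (69.72859191894531, 119.66837310791016), 89.33193969726562)
plate y 73.75546024467795 149.94885070540872 gap 0.7972547409680715
stop top y [140.1087418  163.39026346]
t 20.95 tcp [547.7 115.6 186.6] ang 88.89 down [ 0.011 -0.007 -1.   ] F [-0.6  0.2  0.4] T [ 0.02 -0.03 -0.01] w 0.499 | delta [ 3.72 -0.63  5.36] yaw -43.11
t 20.95 tcp [547.7 115.6 186.6] ang 88.89 down [ 0.011 -0.007 -1.   ] F [-0.6  0.2  0.4] T [ 0.02 -0.03 -0.01] w 0.499 | delta [  9.79 -19.52  -1.09] yaw -0.11
```

```bash
python3 -c "
import cv2
a=cv2.imread('pics/f1.png')[100:340,150:550]; cv2.imwrite('pics/f1c.png',cv2.convertScaleAbs(cv2.resize(a,(800,480),interpolation=cv2.INTER_CUBIC),alpha=1.6))"
```

```text
(no output)
```

View pics/f1c.png

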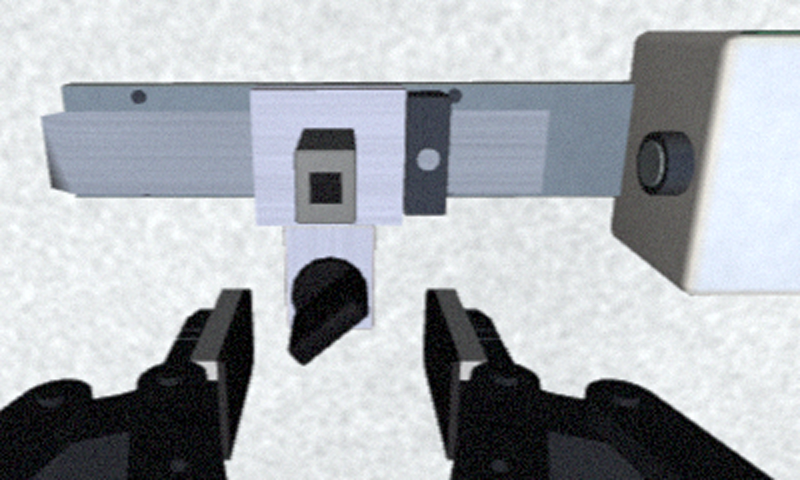

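```bash
python3 -c "
from h import *
togo(536.2,110.8,66,89)"; python3 -m jog '[{"gripper":0.5,"delta_pos":[0,-0.5,-1],"yaw":0},{"gripper":0.5,"delta_pos":[3,-0.5,-1],"yaw":0},{"gripper":0.5,"delta_pos":[6,-0.5,-1.1],"yaw":0},{"gripper":0.5,"delta_pos":[6,-0.5,-1.1],"yaw":0}]'; python3 -c "
from h import *
togo(536.2,110.8,66,89)"
```

```text
t 21.1 tcp [547.6 115.6 186.8] ang 88.93 down [ 0.011 -0.007 -1.   ] F [-0.3  0.1 -0.5] T [-0.01  0.04  0.01] w 0.501 | delta [12.07 -0.42 -1.26] yaw -0.07
t: 21.6
tcp_pos: [534.6, 109.9, 124.8]
orientation: [-0.98, 1.561, -0.999]
contact_force: [0.2, -0.3, 0.2]
width: 0.499
t 21.6 tcp [534.6 109.9 124.8] ang 88.91 down [ 0.005 -0.008 -1.   ] F [ 0.2 -0.3  0.2] T [ 0.03 -0.01  0.01] w 0.499 | delta [5.88 0.14 0.13] yaw -0.09
```

```bash
python3 -m jog '[{"gripper":0.5,"delta_pos":[2,0.1,0.13],"yaw":0},{"gripper":0.5,"delta_pos":[4.5,0.1,0.13],"yaw":0},{"gripper":0.5,"delta_pos":[5.6,0.1,0.13],"yaw":0},{"gripper":0.5,"delta_pos":[5.6,0.1,0.13],"yaw":0},{"gripper":0.7,"delta_pos":[5.6,0.1,0.13],"yaw":0},{"gripper":1,"delta_pos":[5.6,0.1,0.13],"yaw":0},{"gripper":1,"delta_pos":[5.6,0.1,0.13],"yaw":0},{"gripper":1,"delta_pos":[5.6,0.1,0.13],"yaw":0}]'
for i in 1 2 3; do python3 -m jog '[{"gripper":1,"delta_pos":[-0.02,0.05,0],"yaw":0},{"gripper":1,"delta_pos":[-0.02,0.05,0],"yaw":0}]'|egrep 'tcp|contact'; done
```

```text
t: 22.6
tcp_pos: [537.1, 110.1, 70.2]
orientation: [-0.81, 1.56, -0.828]
contact_force: [-0.6, -2.7, 6.4]
width: 0.267
tcp_pos: [537.1, 110.1, 70.2]
contact_force: [0.8, -4.1, -2.2]
tcp_pos: [537.1, 110.1, 70.2]
contact_force: [0.7, -5.3, -2.2]
tcp_pos: [537.1, 110.1, 70.2]
contact_force: [0.8, -5.6, -2.8]
```

```bash
for d in 1 2 3; do python3 -m jog '[{"gripper":1,"delta_pos":[0,0.12,0],"yaw":0},{"gripper":1,"delta_pos":[0,0.12,0],"yaw":0}]'|egrep 'tcp|contact'; done
```

```text
tcp_pos: [537.1, 110.1, 70.2]
contact_force: [-0.2, -8.1, -0.4]
tcp_pos: [537.1, 110.2, 70.3]
contact_force: [0.5, -8.0, -0.2]
tcp_pos: [537.1, 110.1, 70.3]
contact_force: [0.8, -8.7, -1.3]
```

```bash
for d in 1 2; do python3 -m jog '[{"gripper":1,"delta_pos":[0,0.22,0],"yaw":0},{"gripper":1,"delta_pos":[0,0.22,0],"yaw":0}]'|egrep 'tcp|contact'; done;  python3 -m jog '[{"gripper":1,"delta_pos":[0,0.3,0],"yaw":0},{"gripper":1,"delta_pos":[0,0.3,0],"yaw":0}]'|egrep 'tcp|contact'
```

```text
tcp_pos: [537.0, 110.3, 70.3]
contact_force: [-0.2, -11.0, 0.1]
tcp_pos: [537.0, 110.3, 70.4]
contact_force: [-0.6, -11.9, -1.7]
tcp_pos: [537.0, 110.5, 70.4]
contact_force: [-0.8, -14.6, 0.3]
```

```bash
for i in 1 2; do python3 -m jog '[{"gripper":1,"delta_pos":[0,0.3,0],"yaw":0},{"gripper":1,"delta_pos":[0,0.3,0],"yaw":0}]'|egrep 'tcp|contact'; done; for i in 1 2; do python3 -m jog '[{"gripper":1,"delta_pos":[0,-0.2,0],"yaw":0},{"gripper":1,"delta_pos":[0,-0.2,0],"yaw":0}]'|egrep 'tcp|contact'; done
```

```text
tcp_pos: [537.0, 110.5, 70.5]
contact_force: [-1.0, -14.3, -0.3]
tcp_pos: [536.9, 110.6, 70.6]
contact_force: [-0.7, -15.4, -0.2]
tcp_pos: [537.0, 110.4, 70.6]
contact_force: [-0.0, 2.1, -2.3]
tcp_pos: [537.0, 110.4, 70.6]
contact_force: [0.3, 5.4, -2.1]
```

```bash
for i in 1 2; do python3 -m jog '[{"gripper":1,"delta_pos":[0.02,0.3,0],"yaw":0},{"gripper":1,"delta_pos":[0.02,0.3,0],"yaw":0}]'|egrep 'tcp|contact'; done; for i in 1 2; do python3 -m jog '[{"gripper":1,"delta_pos":[0.02,0.36,0],"yaw":0},{"gripper":1,"delta_pos":[0.02,0.36,0],"yaw":0}]'|egrep 'tcp|contact'; done; python3 -m jog '[{"gripper":1,"delta_pos":[0,-0.15,0],"yaw":0},{"gripper":1,"delta_pos":[0,-0.15,0],"yaw":0}]'|egrep 'tcp|contact'
```

```text
tcp_pos: [536.9, 110.6, 70.6]
contact_force: [-0.7, -9.1, 1.3]
tcp_pos: [536.9, 110.5, 70.6]
contact_force: [-0.4, -10.9, -0.1]
tcp_pos: [536.7, 110.6, 70.6]
contact_force: [-0.8, -10.8, 0.3]
tcp_pos: [536.7, 110.6, 70.7]
contact_force: [-0.8, -11.8, 0.9]
tcp_pos: [536.7, 110.4, 70.7]
contact_force: [0.1, 3.9, -2.7]
```

```bash
cat > gap.py <<'E'
from h import *
c=cam('wrist','g1'); R=np.asarray(c['R']); print('cam',(-R.T@c['t']).round(1))
g=cv2.GaussianBlur(cv2.cvtColor(c['image'],cv2.COLOR_RGB2GRAY).astype(np.float32),(1,5),0)
res=[]
for x in np.arange(509,562,1.5):
    ys=np.arange(130,180,.1)
    def prof(z):
        uv=np.array([proj(c,np.array([x+0.0175*(y-145),y,z-1.25])) for y in ys],np.float32)
        return cv2.remap(g,uv[None,:,0],uv[None,:,1],cv2.INTER_LINEAR)[0]
    def edge(p,lo,hi,sgn):
        d=sgn*np.gradient(cv2.GaussianBlur(p[None],(0,0),4)[0]); k=(ys>lo)&(ys<hi); i=np.where(k)[0][d[k].argmax()]
        w=d[i-8:i+9].clip(0); return (ys[i-8:i+9]*w).sum()/w.sum(),d[i]
    a,da=edge(prof(48),138,152,-1); b,db=edge(prof(50),157,172,1)
    res.append((x,a,b,b-a,da,db))
res=np.array(res); print(res[::3].round(2)); print('median face->back',np.median(res[:,3]))
E
python3 gap.py
```

```text
cam [465.2 117.5 211.5]
[[5.0900e+02 1.4468e+02 1.6401e+02 1.9320e+01 6.8200e+00 3.7000e+00]
 [5.1350e+02 1.4452e+02 1.6403e+02 1.9510e+01 7.0200e+00 4.7500e+00]
 [5.1800e+02 1.4441e+02 1.6392e+02 1.9510e+01 6.6800e+00 4.4300e+00]
 [5.2250e+02 1.4439e+02 1.6390e+02 1.9520e+01 7.2800e+00 4.6800e+00]
 [5.2700e+02 1.4428e+02 1.6379e+02 1.9510e+01 6.2100e+00 4.3400e+00]
 [5.3150e+02 1.4418e+02 1.6370e+02 1.9520e+01 6.8500e+00 4.5500e+00]
 [5.3600e+02 1.4409e+02 1.6371e+02 1.9620e+01 6.4800e+00 4.5900e+00]
 [5.4050e+02 1.4397e+02 1.6358e+02 1.9620e+01 6.9400e+00 4.5500e+00]
 [5.4500e+02 1.4381e+02 1.6344e+02 1.9630e+01 6.3600e+00 4.2600e+00]
 [5.4950e+02 1.4371e+02 1.6333e+02 1.9620e+01 7.0800e+00 5.3700e+00]
 [5.5400e+02 1.4367e+02 1.6332e+02 1.9640e+01 6.2300e+00 7.5100e+00]
 [5.5850e+02 1.4592e+02 1.6319e+02 1.7260e+01 1.3000e-01 7.5500e+00]]
median face->back 19.572326615172244
```

View pics/g1.png

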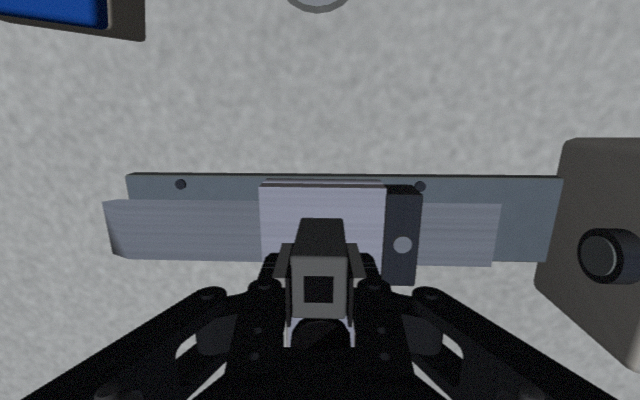

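```bash
cat > gap2.py <<'E'
from h import *
def run(c,tag):
    g=cv2.GaussianBlur(cv2.cvtColor(c['image'],cv2.COLOR_RGB2GRAY).astype(np.float32),(1,5),0); ys=np.arange(60,180,.1); res=[]
    for x in np.arange(510,519,1):
        def prof(z):
            uv=np.array([proj(c,np.array([x+0.0175*(y-145),y,z-1.25])) for y in ys],np.float32)
            return cv2.remap(g,uv[None,:,0],uv[None,:,1],cv2.INTER_LINEAR)[0]
        def edge(p,lo,hi,sgn):
            d=sgn*np.gradient(cv2.GaussianBlur(p[None],(0,0),4)[0]); k=(ys>lo)&(ys<hi); i=np.where(k)[0][d[k].argmax()]
            w=d[i-8:i+9].clip(0); return (ys[i-8:i+9]*w).sum()/w.sum()
        p=prof(48); a=edge(p,138,152,-1); res.append((edge(p,66,80,1),a,edge(prof(50),157,172,1)))
    r=np.median(res,0); print(tag,r.round(2),'plate len',(r[1]-r[0]).round(2),'face->back',(r[2]-r[1]).round(2))
run(dict(np.load('/tmp/w.npz')),'before push'); run(cam('wrist'),'now')
E
python3 gap2.py
```

```text
before push [ 73.84 144.   164.2 ] plate len 70.16 face->back 20.2
now [ 74.33 144.51 164.01] plate len 70.17 face->back 19.5
```

```bash
for i in 1 2; do python3 -m jog '[{"gripper":1,"delta_pos":[0,0.4,0],"yaw":0},{"gripper":1,"delta_pos":[0,0.4,0],"yaw":0},{"gripper":1,"delta_pos":[0,0.4,0],"yaw":0}]'|egrep 'tcp|contact'; done; python3 gap2.py|tail -1;  python3 -m jog '[{"gripper":1,"delta_pos":[0,-0.05,0],"yaw":0},{"gripper":1,"delta_pos":[0,-0.05,0],"yaw":0}]'|egrep 'tcp|contact'
```

```text
tcp_pos: [536.6, 110.5, 70.7]
contact_force: [0.2, -10.7, -1.2]
tcp_pos: [536.6, 110.5, 70.8]
contact_force: [-0.4, -11.8, -0.0]
now [ 74.3  144.49 164.03] plate len 70.18 face->back 19.55
tcp_pos: [536.7, 110.2, 71.0]
contact_force: [-0.3, 1.8, -0.3]
```

```bash
python3 -m jog '[{"gripper":1,"delta_pos":[0,0.03,0],"yaw":0},{"gripper":0.8,"delta_pos":[0,0.03,0],"yaw":0},{"gripper":0.5,"delta_pos":[0,0.03,0],"yaw":0},{"gripper":0.5,"delta_pos":[0,0.03,0],"yaw":0},{"gripper":0.5,"delta_pos":[-2,0.03,0],"yaw":0},{"gripper":0.5,"delta_pos":[-5,0.03,0],"yaw":0},{"gripper":0.5,"delta_pos":[-9,0,0],"yaw":0},{"gripper":0.5,"delta_pos":[-11,0,0],"yaw":0},{"gripper":0.5,"delta_pos":[-11.5,0,1],"yaw":0},{"gripper":0.5,"delta_pos":[-11.5,0,1.1],"yaw":0}]'; python3 gap2.py; python3 kn.py z1; python3 -c "
from h import *
cam('side','z2')"
```

```text
t: 29.5
tcp_pos: [548.4, 117.4, 185.4]
orientation: [-1.53, 1.504, -1.544]
contact_force: [0.5, -0.2, 0.2]
width: 0.498
before push [ 73.84 144.   164.2 ] plate len 70.16 face->back 20.2
now [ 74.21 144.3  164.3 ] plate len 70.08 face->back 20.0
post 1166 [535.7 108.8  96.7] ((536.25830078125, 108.74850463867188), (23.686237335205078, 30.39750862121582), 88.21495819091797)
knob 605 [600.6 108.1  90. ] ((601.4142456054688, 107.76534271240234), (11.846603393554688, 39.01749038696289), 40.21757507324219)
plate 4771 [544.3 109.5  46.6] ((564.0000610351562, 107.8080825805664), (69.67254638671875, 119.77506256103516), 88.626953125)
plate y 74.20664004988346 149.98561682895757 gap 0.8579510038298679
stop top y [140.38317676 163.96669574]
t 29.6 tcp [547.2 117.4 184.4] ang 89.19 down [-0.001 -0.067 -0.998] F [ 0.2  0.7 -1.5] T [ 0.01  0.03 -0.03] w 0.495 | delta [ 3.49 -0.63  5.45] yaw -42.81
```

View pics/z2.png

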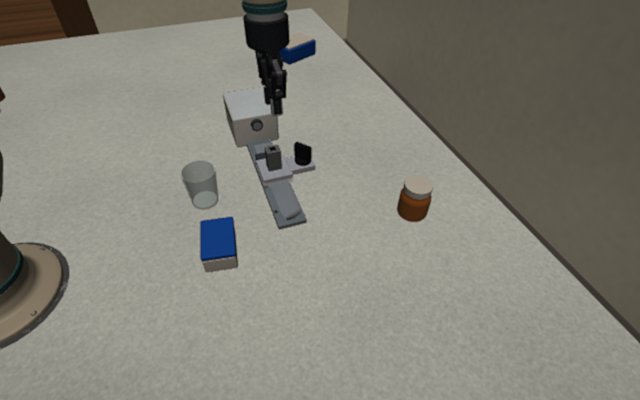

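```bash
python3 -m jog '[{"gripper":0.5,"delta_pos":[0,0,-1.1],"yaw":0},{"gripper":0.5,"delta_pos":[4,0,-1.1],"yaw":0},{"gripper":0.5,"delta_pos":[8,0,-1.1],"yaw":0},{"gripper":0.5,"delta_pos":[10.5,0,-1.1],"yaw":0},{"gripper":0.5,"delta_pos":[10.5,0,-1.1],"yaw":0},{"gripper":0.5,"delta_pos":[10.5,0,-1.1],"yaw":0}]'; python3 gap2.py; sed -i "s/^run.*//" gap2.py; python3 - <<'E'
from h import *
c=cam('wrist'); print((-np.asarray(c['R']).T@c['t']).round(1)); togo(536.2,110.8,66,89)
E
```

```text
t: 30.4
tcp_pos: [536.0, 110.6, 80.4]
orientation: [-1.564, 1.504, -1.578]
contact_force: [-0.0, -0.4, 0.2]
width: 0.5
before push [ 73.84 144.   164.2 ] plate len 70.16 face->back 20.2
now [ 74.41 144.43 164.04] plate len 70.01 face->back 19.61
[465.2 119.7 221.6]
t 30.5 tcp [536.6 110.8  80.9] ang 89.19 down [ 0.001 -0.066 -0.998] F [-0.6 -0.2  0.3] T [ 0.03 -0.01 -0.03] w 0.502 | delta [ 1.49  0.1  -0.05] yaw 0.19
```

```bash
python3 -m jog '[{"gripper":0.5,"delta_pos":[1.2,0,0],"yaw":0},{"gripper":0.5,"delta_pos":[1.2,0.4,0],"yaw":0},{"gripper":0.5,"delta_pos":[1.2,0.7,0],"yaw":0},{"gripper":0.5,"delta_pos":[1.2,0.8,0],"yaw":0},{"gripper":0.5,"delta_pos":[1.2,0.8,0],"yaw":0}]'|egrep 'tcp|contact'; for i in 1 2 3; do python3 -m jog '[{"gripper":0.5,"delta_pos":[0,0.1,0],"yaw":0},{"gripper":0.5,"delta_pos":[0,0.1,0],"yaw":0}]'|egrep 'tcp|contact|orien'; done
```

```text
tcp_pos: [536.9, 118.0, 68.5]
contact_force: [0.2, -0.5, 0.7]
tcp_pos: [536.8, 118.2, 68.4]
orientation: [-1.541, 1.503, -1.555]
contact_force: [0.1, -5.2, -0.4]
tcp_pos: [536.8, 118.1, 68.5]
orientation: [-1.544, 1.501, -1.557]
contact_force: [0.5, -5.3, 0.7]
tcp_pos: [536.8, 118.1, 68.4]
orientation: [-1.549, 1.499, -1.562]
contact_force: [0.4, -5.6, -0.5]
```

```bash
python3 -m jog '[{"gripper":0.5,"delta_pos":[0,0.2,0],"yaw":0},{"gripper":0.5,"delta_pos":[0,0.3,0],"yaw":0},{"gripper":0.5,"delta_pos":[0,0.35,0],"yaw":0},{"gripper":0.5,"delta_pos":[0,0.35,0],"yaw":0}]'|egrep 'tcp|contact|orien';python3 -m jog '[{"gripper":0.5,"delta_pos":[0,0.4,0],"yaw":0},{"gripper":0.5,"delta_pos":[0,0.5,0],"yaw":0},{"gripper":0.5,"delta_pos":[0,0.5,0],"yaw":0}]'|egrep 'tcp|contact|orien'
```

```text
tcp_pos: [536.7, 118.1, 68.3]
orientation: [-1.561, 1.493, -1.571]
contact_force: [0.6, -13.1, 1.2]
tcp_pos: [536.6, 117.9, 68.1]
orientation: [-1.575, 1.483, -1.583]
contact_force: [1.4, -17.9, 1.5]
```

```bash
python3 -m jog '[{"gripper":0.5,"delta_pos":[0,-0.3,0],"yaw":0},{"gripper":0.5,"delta_pos":[0,-0.75,0],"yaw":0},{"gripper":0.5,"delta_pos":[-1.2,-0.75,0],"yaw":0},{"gripper":0.5,"delta_pos":[-1.2,-0.75,0],"yaw":0}]'|egrep 'tcp|contact|orien'; echo "run(cam('wrist'),'now')">>gap2.py; python3 gap2.py
```

```text
tcp_pos: [537.7, 112.3, 82.1]
orientation: [-1.54, 1.484, -1.548]
contact_force: [-0.3, -0.4, 0.1]
now [ 74.4  144.4  164.18] plate len 70.0 face->back 19.78
```

```bash
python3 -m jog '[{"gripper":0.5,"delta_pos":[-3,0,0],"yaw":0},{"gripper":0.5,"delta_pos":[-7,0,0],"yaw":0},{"gripper":0.5,"delta_pos":[-11,0,0],"yaw":0},{"gripper":0.5,"delta_pos":[-11,0,1],"yaw":0},{"gripper":0.5,"delta_pos":[-11,0,1],"yaw":0},{"gripper":0.5,"delta_pos":[-11,0,1],"yaw":0}]'|egrep 'tcp|contact|t:'; python3 kn.py z3 && python3 gap2.py && python3 -c "
from h import *
bot.hand_in()"
```

```text
t: 34.05
tcp_pos: [546.0, 121.5, 189.5]
contact_force: [0.5, 0.1, -0.9]
post 1127 [535.7 108.8  96.7] ((536.345703125, 108.76223754882812), (24.016925811767578, 30.236474990844727), 88.77657318115234)
knob 587 [600.6 108.1  90. ] ((601.8273315429688, 108.00080108642578), (12.158751487731934, 38.960792541503906), 40.34440994262695)
plate 4571 [544.6 110.   46.7] ((564.0416870117188, 107.94993591308594), (70.079345703125, 119.61976623535156), 88.81725311279297)
plate y 74.10421124922581 149.89115442351056 gap 0.8226661716920205
stop top y [140.73234838 163.98008439]
t 34.1 tcp [546.  121.4 189.6] ang 89.56 down [-0.003 -0.087 -0.996] F [ 0.1 -0.   0.4] T [ 0.04 -0.04 -0.01] w 0.5 | delta [ 4.05 -0.95  5.57] yaw -42.44
now [ 74.23 144.58 164.39] plate len 70.35 face->back 19.81
the job is handed in; nothing more can be done
```

The carriage is on the rail with its knob on the side away from the robot, pushed home against the stop and clamped. I handed the job in at about 34 s, with the arm clear and nothing gripped. The beaker, jar and cuvette box were not touched.

- **Home:** the first contact with the stop was gentle, about 5 N. While I turned the knob the carriage seemed to slip back about 0.3 to 0.5 mm. I then pushed it forward again on the post while it was clamped, with about 15 N. A later test push of about 18 N moved nothing in the images (rear edge of the plate at y 74.41 mm before and 74.40 mm after).
- **Clamp:** the knob bar turned about 90.5°, from 41° to about −49.6° in the images. That is about 1.58 rad, past the 1.4 rad that counts as firm.

Two things did not fully agree:

- **Gap at the stop:** the distance from the plate's front edge to the back of the stop should read 20 mm when home. My image readings gave 19.5 to 20.0 mm after the push. I take that as home, but the images alone cannot rule out a gap of about 0.3 mm.
- **Tool tilt:** the gripper tilted about 4 to 5° during the pushes. The tool position readings taken then were not usable as a check on whether the carriage was home.

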